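# Get the check weight out from behind the canisters and onto the balance

## Task

The brass check weight stands hemmed in by three measuring-tool canisters: first move all three canisters, upright, into the green side tray, then stand the weight in the middle of the balance pan. Only after that put each canister back upright in the middle of the pad of its own colour. Set everything down gently without dropping it, tip nothing over, and leave the amber jar where it is.

Things in the scene. Friction and masses are not known exactly. Their poses are not given: they have to be found in the camera images.
- can_red: red canister: loose upright ribbed grey plastic cylinder, 56 mm diameter over its whole height, 110 mm tall, about 0.25 kg, with a red cap (its top 30 mm). Origin: centre of its underside; z up along its axis.
- can_blue: blue canister: loose upright ribbed grey plastic cylinder, 56 mm diameter over its whole height, 110 mm tall, about 0.25 kg, with a blue cap (its top 30 mm). Origin: centre of its underside; z up along its axis.
- can_yellow: yellow canister: loose upright ribbed grey plastic cylinder, 56 mm diameter over its whole height, 110 mm tall, about 0.25 kg, with a yellow cap (its top 30 mm). Origin: centre of its underside; z up along its axis.
- pad_red: red round pad, 80 mm diameter, 2 mm thick, fixed on the grey round storage board; home of the red canister, which stands on it at the start. Origin: centre of its underside, 8 mm above the table (its top is 10 mm above the table). The three pads lie 60 mm from the centre of the board, 120 degrees apart.
- pad_blue: blue round pad, 80 mm diameter, 2 mm thick, fixed on the grey round storage board; home of the blue canister, which stands on it at the start. Origin: centre of its underside, 8 mm above the table (its top is 10 mm above the table). The three pads lie 60 mm from the centre of the board, 120 degrees apart.
- pad_yellow: yellow round pad, 80 mm diameter, 2 mm thick, fixed on the grey round storage board; home of the yellow canister, which stands on it at the start. Origin: centre of its underside, 8 mm above the table (its top is 10 mm above the table). The three pads lie 60 mm from the centre of the board, 120 degrees apart.
- weight: brass check weight, loose, about 0.3 kg: upright cylinder 36 mm diameter, 34 mm tall, then a neck 14 mm diameter up to 42 mm, and a knob 22 mm diameter from 42 to 52 mm (its top). Stands in the middle of the grey storage board (210 mm diameter, 8 mm thick) between the three canisters. Origin: centre of its underside; z up.
- tray: green square side tray, fixed, 220 x 220 mm outside, walls 4 mm thick and 14 mm high; its floor is 4 mm thick. Empty at the start. Origin: centre of its underside, on the table; x and y run along its sides.
- balance: laboratory balance, fixed, white, 225 x 190 mm and 56 mm high, with a round steel weighing pan 120 mm diameter whose flat top is 70 mm above the table. Origin: on the table right below the centre of the pan; x points away from the display.
- jar: amber glass sample jar with a black lid, 48 mm diameter, 75 mm tall, 0.12 kg, loose; a bystander to leave alone. Origin: centre of its underside.

How it is judged:
By the outcome, as a careful person would: the job done as asked, in the order asked, and still so for the second after the job is handed in, with the robot touching nothing.
It also fails if it takes over 144 s, if anything falls off the work surface, if the arm or the gripper's body presses on something with over 40 N, if the wrist force passes 120 N, or if a joint passes its speed limit or range.

## Robot

A 6-joint arm with a two-finger parallel gripper is mounted at the origin on the work surface. World frame = base frame: x ahead of the robot, y to its left, z up, the work surface at z = 0. Lengths are in m, angles in degrees, forces in N, time in s.
With the tool pointing down it reaches from about 0.375 to 0.9 m from the base axis. Payload 3.1 kg.
Tool frame: the origin (TCP) lies at the very end of the fingers, on their centre line; the grasp point (between the pads) lies 19 mm behind it; z points along the fingers, y is the direction in which the jaws open and shut (so a half turn about z gives the same grasp; the last joint's range is limited). The gripper opens to 87 mm and grips with 3 to 60 N. Pads are 19 mm wide; open, the fingers measure 117 mm over their backs; the gripper's body (75 mm by 190 mm) begins 51 mm behind the grasp point.
Start: joints at [-75.373, 30.224, 82.088, -0, 67.689, -10.227], TCP at [0.263, -0.567, 0.223] pointing down, gripper open.
Joint ranges: [-176.69, 176.69], [-43.24, 126.21], [12.49, 139.97], [-82, 262], [0, 151.66], [-163.58, 163.58]. Speed limits (degrees/s): [159.86, 159.86, 180, 180, 180, 180].

## Interface

Orientations are given as a 3x3 rotation matrix whose columns are the frame's x, y, z axes.
In Python, from rig import readout, capture, camera_model, bot, spot_in, regions_of gives the robot as it stands.
- The arm moves only by the tool send_rows, never from a script. Its argument "moves" is a list that holds one entry, the list of rows, each a list of 7 numbers: the turn, a rotation vector about the tool's x, y, z in degrees, then the shift along the tool's x, y, z in cm, then the opening, from -1 (shut) to 1 (fully open). A call has exactly 5 rows; each row shifts and turns the commanded pose from where the row before left it, along the tool's axes as they then stand; what a row does not reach is not made up. A row lasts 1/10 s, in which the tool goes at most 50 mm and 8.59 degrees, less where a joint would pass 70% of its speed; a pose out of reach is approached as far as the arm can. A call with a gripper value outside its range is refused whole. The fingers move at their own pace and stop on an object; the grip force is fixed at half the most. Time passes only in rows, so rows that do not move let the fingers close, or fill a call up. It gives the time, the measured TCP pose, the force and the opening at its end, in the units of the state.
- readout.read_state(): the state, without advancing time (a new reading comes with each control period).
- capture(name): name is "scene" or "top" or "wrist"; returns the picture (384x512x3 uint8, blue, green, red); there is no depth.
- camera_model(name): a dict with "camera_matrix" (3x3 intrinsics, pixels), "pose" (4x4, takes a point from camera to world coordinates). Camera axes: x right, y up, looking along -z (the intrinsics and any distortion apply to the point x, -y, -z); pixel columns grow to the right and rows downward; lengths in m; the calibration is good to about 2 mm. A picture is of the moment at which its call begins: read the wrist's pose just before it. camera_model takes no time and is no camera call; for the wrist camera it gives the pose at the moment of the call.
- bot.hand_in(): hands the job in, once; it reports no verdict.
Trained networks look in the newest picture that a camera, given by its name, has taken for a name from the list of things; names that differ only in an ending like _2 or _b are one class to them, and where a whole thing is asked for, a point or a joint stands for the part that bears it (a point fixed in the world has none). Each returns a list of dicts, best first, with "p" (0 to 1); they miss things now and then, are a little off and sometimes report something else, mostly with a low value. They report only what shows in the picture. A call takes as long as a camera call.
- spot_in(camera, thing): "location" ([x, y, z] in m, in world coordinates, good to about 4 mm: the middle of the surface that is visible of it).
- regions_of(camera, thing): "mask" (384x512 bool, what is visible of it).
The state is a dict: "time_s": time; "joint_positions": joint angles; "qvel": joint speeds; "tau": joint torques, N m; "position": TCP position; "tcp_rot": TCP orientation; "force": force on the tool from outside, world axes, zero at the start; "moment": the same for the moment, N m; "opening": opening from 0.0 (shut) to 1.0 (fully open).
Only numpy, scipy, OpenCV 4.12 (cv2) and the standard library are available. Lean on these libraries where they do the work, as an engineer would, in place of code of your own. Each camera call takes 0.05 s, during which the arm holds its last target. There are 200 camera calls.

## Working session

There is one attempt and no reset: what is moved stays moved. The work goes in short steps, Python scripts to look and compute and a tool call to move; the robot and the scene stay as the last step left them, time stands still between calls to the robot, and variables do not carry over. Pictures are saved under pics/ and viewed, about 12 in all and at most 16, crops included, and the job is handed in when it is done.

Besides the shell and the picture viewer there is one more tool, called after ">>>" in YAML: its name, and indented under it one key for each argument. send_rows: Moves the arm, as the interface text tells. Its arguments: {"type":"object","properties":{"moves":{"type":"array","items":{"type":"array","items":{"type":"array","items":{"type":"number"}}}}},"required":["moves"]}

```bash
ls; mkdir -p pics
python3 - <<'E'
from rig import readout, capture, camera_model, bot, spot_in, regions_of
import cv2, numpy as np
np.set_printoptions(precision=4,suppress=True)
s=readout.read_state()
print({k:s[k] for k in ("time_s","position","tcp_rot","force","opening")})
for c in ("scene","top"):
    im=capture(c); cv2.imwrite(f"pics/{c}0.png",im)
    m=camera_model(c); print(c,m)
    for t in ("can_red","can_blue","can_yellow","weight","tray","balance","jar","pad_red","pad_blue","pad_yellow"):
        print(t,[(round(d["p"],2),np.round(d["location"],3)) for d in spot_in(c,t)[:2]])
E
```

```text
pics
{'time_s': 0.0, 'position': array([ 0.2625, -0.5664,  0.2216]), 'tcp_rot': array([[ 0.9074,  0.4203, -0.0005],
       [ 0.4203, -0.9074,  0.0021],
       [ 0.0004, -0.0021, -1.    ]]), 'force': array([ 0.6303,  0.1383, -0.4937]), 'opening': 0.9983816669577749}
scene {'camera_matrix': array([[461.454 ,   0.    , 253.1056],
       [  0.    , 461.454 , 191.3783],
       [  0.    ,   0.    ,   1.    ]]), 'pose': array([[-0.1563, -0.7632,  0.6269,  1.343 ],
       [ 0.9877, -0.1249,  0.0942,  0.097 ],
       [ 0.0064,  0.6339,  0.7734,  0.9812],
       [ 0.    ,  0.    ,  0.    ,  1.    ]])}
can_red [(0.75, array([ 0.605, -0.053,  0.093]))]
can_blue [(0.91, array([0.654, 0.045, 0.096]))]
can_yellow [(0.93, array([0.551, 0.033, 0.11 ]))]
weight [(0.67, array([0.595, 0.001, 0.042]))]
tray [(0.71, array([ 0.727, -0.208,  0.056])), (0.61, array([ 0.491, -0.289,  0.006]))]
balance [(0.85, array([0.503, 0.292, 0.052]))]
jar [(0.78, array([ 0.73 , -0.21 ,  0.057]))]
pad_red [(0.66, array([ 0.607, -0.042,  0.009])), (0.52, array([0.523, 0.062, 0.01 ]))]
pad_blue [(0.74, array([0.655, 0.043, 
[... 411 characters left out ...]
 0.    ,  1.    ]])}
can_red [(0.89, array([ 0.579, -0.051,  0.12 ])), (0.25, array([ 0.569, -0.037,  0.01 ]))]
can_blue [(0.58, array([0.621, 0.039, 0.118]))]
can_yellow [(0.7, array([0.528, 0.03 , 0.123])), (0.58, array([ 0.704, -0.21 ,  0.075]))]
weight [(0.69, array([0.624, 0.039, 0.118])), (0.62, array([0.578, 0.004, 0.042]))]
tray [(0.84, array([ 0.482, -0.294,  0.   ]))]
balance [(0.69, array([0.458, 0.288, 0.055]))]
jar [(0.71, array([ 0.565, -0.04 ,  0.01 ])), (0.57, array([ 0.706, -0.209,  0.074]))]
pad_red [(0.85, array([ 0.567, -0.038,  0.008]))]
pad_blue [(0.56, array([0.614, 0.033, 0.008]))]
pad_yellow [(0.74, array([0.507, 0.021, 0.007])), (0.34, array([0.612, 0.031, 0.013]))]
```

View pics/scene0.png

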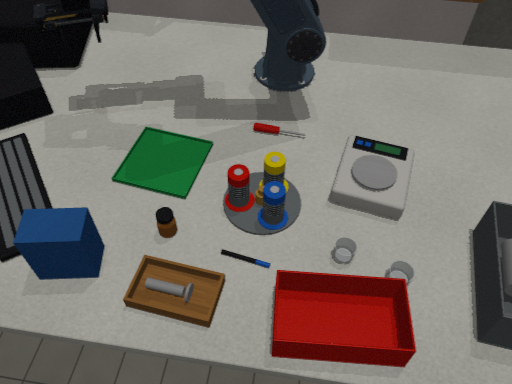

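View pics/top0.png

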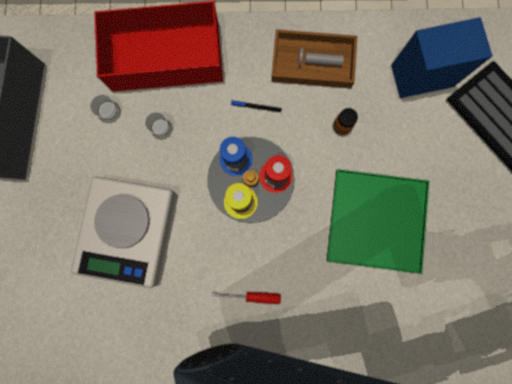

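Both views show the board with red (top 277,172), blue (234,154) and yellow (240,200) cans around the weight (251,178). The tray is at top (378,221), the balance pan at (121,221) and the jar at (346,121). I'll square the tool to the world axes and start moving over the board.

>>> send_rows:
  moves:
    - [[0, 0, 8.29, 0, 0, -2.5, 1], [0, 0, 8.29, 0, 0, -2.5, 1], [0, 0, 8.29, 0, 0, -2.5, 1], [0, 0, 0, 2, -4.5, 0, 1], [0, 0, 0, 2, -4.5, 0, 1]]

```text
time_s: 1.6
position: [0.3029, -0.4776, 0.2984]
tcp_rot: [[1.0, -0.003, 0.001], [-0.003, -1.0, -0.002], [0.001, 0.002, -1.0]]
force: [0.9, -0.7, 0.7]
opening: 1.003
```

>>> send_rows:
  moves:
    - [[0, 0, 0, 2, -4.5, 0, 1], [0, 0, 0, 2, -4.5, 0, 1], [0, 0, 0, 2, -4.5, 0, 1], [0, 0, 0, 2, -4.5, 0, 1], [0, 0, 0, 2, -4.5, 0, 1]]

```text
time_s: 2.1
position: [0.4033, -0.2503, 0.2978]
tcp_rot: [[1.0, -0.001, 0.001], [-0.001, -1.0, -0.0], [0.001, 0.0, -1.0]]
force: [1.7, -0.7, 0.4]
opening: 1.003
```

```bash
cat > h.py <<'E'
from rig import readout, capture, camera_model, bot, spot_in, regions_of
import cv2, numpy as np
np.set_printoptions(precision=4,suppress=True)
def st():
    s=readout.read_state(); print("t",round(s["time_s"],2),"pos",s["position"],"open",round(s["opening"],3),"F",s["force"]); return s
def ray(m,uv):
    K=m["camera_matrix"];T=m["pose"];d=np.linalg.inv(K)@[uv[0],uv[1],1]; d=T[:3,:3]@(d*[1,-1,-1]); return T[:3,3],d/np.linalg.norm(d)
def onz(m,uv,z):
    o,d=ray(m,uv); return o+d*(z-o[2])/d[2]
def proj(m,p):
    T=m["pose"];q=T[:3,:3].T@(np.array(p)-T[:3,3]); q=q*[1,-1,-1]; u=m["camera_matrix"]@q; return u[:2]/u[2]
def tri(rs):
    A=sum(np.eye(3)-np.outer(d,d) for o,d in rs);b=sum((np.eye(3)-np.outer(d,d))@o for o,d in rs);p=np.linalg.solve(A,b)
    return p,max(np.linalg.norm(np.cross(p-o,d)) for o,d in rs)
E
python3 - <<'E'
from h import *
s=st();print(s["tcp_rot"],s["joint_positions"])
m=camera_model("wrist");im=capture("wrist");cv2.imwrite("pics/w1.png",im);print(m)
print("cam in tool",s["tcp_rot"].T@(m["pose"][:3,3]-s["position"]),s["tcp_rot"].T@m["pose"][:3,:3])
E
```

```text
t 2.1 pos [ 0.4033 -0.2503  0.2978] open 1.003 F [ 1.6576 -0.6743  0.3774]
[[ 1.     -0.0009  0.0007]
 [-0.0009 -1.     -0.0004]
 [ 0.0007  0.0004 -1.    ]] [-45.3589  13.1603  97.2368   0.0126  69.5554  44.6858]
{'camera_matrix': array([[296.9848,   0.    , 256.6024],
       [  0.    , 296.9848, 192.7809],
       [  0.    ,   0.    ,   1.    ]]), 'pose': array([[-0.002 ,  0.9652,  0.2615,  0.4755],
       [-1.    , -0.0017, -0.0012, -0.2514],
       [-0.0007, -0.2615,  0.9652,  0.4604],
       [ 0.    ,  0.    ,  0.    ,  1.    ]])}
cam in tool [ 0.0724  0.0011 -0.1625] [[-0.0011  0.965   0.2622]
 [ 1.      0.0008  0.0014]
 [ 0.0012  0.2622 -0.965 ]]
```

>>> send_rows:
  moves:
    - [[0, 0, 0, 2.3, -3, 0, 1], [0, 0, 0, 2.3, -3, 0, 1], [0, 0, 0, 2.3, -3, 0, 1], [0, 0, 0, 2.3, -3, 0, 1], [0, 0, 0, 2.3, -3, 0, 1]]

```text
time_s: 2.65
position: [0.5186, -0.101, 0.2977]
tcp_rot: [[1.0, -0.0, 0.0], [-0.0, -1.0, -0.0], [0.0, 0.0, -1.0]]
force: [0.3, -0.8, 0.1]
opening: 0.996
```

Run:
```python
from h import *
import pickle
s=st();m=camera_model("wrist");im=capture("wrist");cv2.imwrite("pics/w2.png",im);pickle.dump(m,open("w2.pkl","wb"))
```

```text
t 2.65 pos [ 0.5186 -0.101   0.2977] open 0.996 F [ 0.3496 -0.769   0.1434]
```

>>> send_rows:
  moves:
    - [[0, 0, 0, 1.2, -2, 0, 1], [0, 0, 0, 1.2, -2, 0, 1], [0, 0, 0, 1.2, -2, 0, 1], [0, 0, 0, 1.2, -2, 0, 1], [0, 0, 0, 1.2, -2, 0, 1]]

```text
time_s: 3.2
position: [0.5782, -0.0018, 0.2976]
tcp_rot: [[1.0, -0.0, -0.0], [-0.0, -1.0, -0.0], [-0.0, 0.0, -1.0]]
force: [0.4, -0.2, 0.3]
opening: 1.002
```

Run:
```python
from h import *
import pickle
s=st();m=camera_model("wrist");im=capture("wrist");cv2.imwrite("pics/w3.png",im);pickle.dump(m,open("w3.pkl","wb"))
cv2.imwrite("pics/w23.png",np.vstack([cv2.imread("pics/w2.png")[:300],im[:300]]))
```

```text
t 3.2 pos [ 0.5782 -0.0018  0.2976] open 1.002 F [ 0.4307 -0.1562  0.3084]
```

View pics/w23.png

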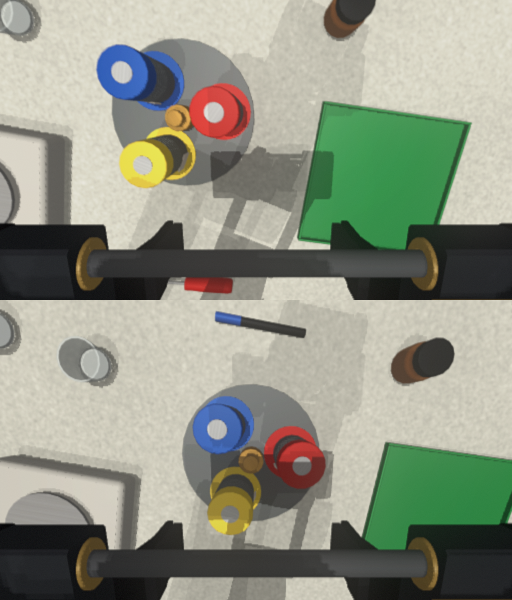

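White dots mark the cap centres: w2 blue (121,72), red (213,111), yellow (143,165); w3 blue (217,129), red (302,166), yellow (230,214). The weight knob is at (178,117) in w2 and (251,158) in w3, and the tray is visible on the right. Next I triangulate.

Run:
```python
from h import *
import pickle
ms={k:pickle.load(open(k+".pkl","rb")) for k in("w2","w3")}
def dot(name,uv,r=16):
    im=cv2.imread(f"pics/{name}.png").astype(int);v,u=np.mgrid[:384,:512]
    sat=im.max(2)-im.min(2); k=((u-uv[0])**2+(v-uv[1])**2<r*r)&(sat<45)&(im.min(2)>95)
    n,l,stt,c=cv2.connectedComponentsWithStats(k.astype(np.uint8)); i=1+np.argmax(stt[1:,4]); return c[i],stt[i,4]
P=dict(blue=[(121,72),(217,129)],red=[(213,111),(302,166)],yellow=[(143,165),(230,214)])
for k,(a,b) in P.items():
    (c2,n2),(c3,n3)=dot("w2",a),dot("w3",b); print(k,c2,n2,c3,n3,*tri([ray(ms["w2"],c2),ray(ms["w3"],c3)]))
print("knob",*tri([ray(ms["w2"],(178,117)),ray(ms["w3"],(251,158))]))
# board ellipse, tray, pan
im=cv2.imread("pics/w3.png");
t=camera_model("top");sc=camera_model("scene")
print("pan",*tri([ray(t,(121,221)),ray(sc,(374,172))]))
im=cv2.imread("pics/top0.png").astype(int); g=(im[...,1]>im[...,2]+30)&(im[...,1]>im[...,0]+20)
g[:, :320]=0
c=max(cv2.findContours(g.astype(np.uint8),0,2)[0],key=cv2.contourArea)
r=cv2.minAreaRect(c);box=cv2.boxPoints(r);w=np.array([onz(t,b,0.01) for b in box]);print("tray",box,w,w.mean(0),np.linalg.norm(w-np.roll(w,1,0),axis=1))
```

```text
blue [121.3397  71.8466] 365 [216.6075 129.0654] 321 [0.6325 0.0421 0.1218] 0.00012312226637284571
red [213.4241 111.9494] 316 [301.7468 159.8608] 79 [ 0.5937 -0.0543  0.1122] 0.0027704627320616704
yellow [142.3536 164.8479] 263 [229.5297 213.9364] 236 [0.5323 0.0302 0.1213] 0.00021327803415872735
knob [0.5859 0.0064 0.036 ] 0.0013540556264994288
pan [0.4824 0.293  0.0653] 0.0002032380518890346
tray [[324.877  260.973 ]
 [336.5293 168.814 ]
 [432.8741 180.9955]
 [421.2218 273.1545]] [[ 0.3883 -0.1651  0.01  ]
 [ 0.6053 -0.1993  0.01  ]
 [ 0.5736 -0.4264  0.01  ]
 [ 0.3589 -0.3861  0.01  ]] [ 0.4815 -0.2942  0.01  ] [0.223  0.2197 0.2293 0.2184]
```

Blue and yellow cap tops come out at z≈0.121, against 0.120 expected. The pan is at (0.482, 0.293) and the tray centre at (0.4815, −0.294). Equilateral geometry puts red at (0.593, −0.053). Picking red first.

>>> send_rows:
  moves:
    - [[0, 0, 0, 0.3, 1.03, 2, 1], [0, 0, 0, 0.3, 1.03, 2, 1], [0, 0, 0, 0.3, 1.03, 2, 1], [0, 0, 0, 0.3, 1.03, 2, 1], [0, 0, 0, 0.3, 1.03, 2, 1]]

```text
time_s: 3.75
position: [0.5928, -0.0547, 0.1968]
tcp_rot: [[1.0, -0.0, 0.0], [-0.0, -1.0, -0.0], [0.0, 0.0, -1.0]]
force: [1.0, 0.2, -0.3]
opening: 0.998
```

>>> send_rows:
  moves:
    - [[0, 0, 0, 0, 0, 3, 1], [0, 0, 0, 0, 0, 3, 1], [0, 0, 0, 0, 0, 3, 1], [0, 0, 0, 0, 0, 2, 1], [0, 0, 0, 0, 0, 0.8, 1]]

```text
time_s: 4.25
position: [0.5913, -0.0539, 0.0773]
tcp_rot: [[1.0, -0.0, -0.004], [-0.0, -1.0, 0.001], [-0.004, -0.001, -1.0]]
force: [-0.9, -0.0, -0.6]
opening: 0.999
```

>>> send_rows:
  moves:
    - [[0, 0, 0, 0, 0, 0, -1], [0, 0, 0, 0, 0, 0, -1], [0, 0, 0, 0, 0, 0, -1], [0, 0, 0, 0, 0, 0, -1], [0, 0, 0, 0, 0, 0, -1]]

```text
time_s: 4.75
position: [0.5934, -0.0538, 0.0805]
tcp_rot: [[1.0, 0.0, 0.002], [0.0, -1.0, -0.001], [0.002, 0.001, -1.0]]
force: [-0.6, -0.5, 2.6]
opening: 0.64
```

Run:
```python
from h import *
s=st();im=capture("wrist");im2=capture("scene");cv2.imwrite("pics/g1.png",np.vstack([im[100:384],im2[60:300]]))
```

```text
t 4.75 pos [ 0.5934 -0.0538  0.0805] open 0.64 F [-0.6065 -0.4588  2.5565]
```

View pics/g1.png

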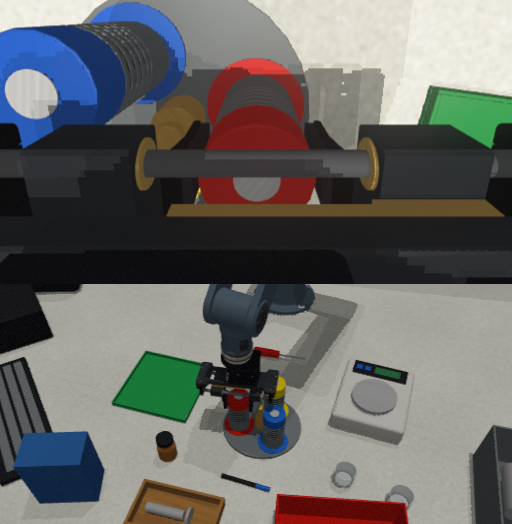

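Red is gripped (opening 0.64, 55.7 mm) and the jaws straddle the cap. Lifting and carrying it to the tray.

>>> send_rows:
  moves:
    - [[0, 0, 0, 0, 0, -1, -1], [0, 0, 0, 0, 0, -3, -1], [0, 0, 0, 0, 0, -4, -1], [0, 0, 0, 0, 0, -4, -1], [0, 0, 0, 0, 0, -3, -1]]

```text
time_s: 5.35
position: [0.5931, -0.0536, 0.2323]
tcp_rot: [[1.0, -0.0, 0.002], [-0.0, -1.0, -0.0], [0.002, 0.0, -1.0]]
force: [-0.6, -0.2, -1.7]
opening: 0.638
```

>>> send_rows:
  moves:
    - [[0, 0, 0, -2, 2.5, 0, -1], [0, 0, 0, -3, 3.7, 0, -1], [0, 0, 0, -3.1, 3.8, 0, -1], [0, 0, 0, -3.1, 3.8, 0, -1], [0, 0, 0, -2.5, 3, 0, -1]]

```text
time_s: 5.85
position: [0.4537, -0.2228, 0.2298]
tcp_rot: [[1.0, -0.001, -0.001], [-0.001, -1.0, -0.0], [-0.001, 0.0, -1.0]]
force: [0.9, -0.9, -2.6]
opening: 0.637
```

>>> send_rows:
  moves:
    - [[0, 0, 0, -1.1, 1.3, 0, -1], [0, 0, 0, -0.5, 0.6, 2, -1], [0, 0, 0, 0, 0, 4, -1], [0, 0, 0, 0, 0, 4, -1], [0, 0, 0, 0, 0, 3, -1]]

```text
time_s: 6.35
position: [0.4389, -0.24, 0.0981]
tcp_rot: [[1.0, -0.001, -0.001], [-0.001, -1.0, 0.001], [-0.001, -0.001, -1.0]]
force: [0.9, 0.3, -1.7]
opening: 0.636
```

>>> send_rows:
  moves:
    - [[0, 0, 0, 0, 0, 1, -1], [0, 0, 0, 0, 0, 0.5, -1], [0, 0, 0, 0, 0, 0, -1], [0, 0, 0, 0, 0, 0, -1], [0, 0, 0, 0, 0, 0, -1]]

```text
time_s: 6.85
position: [0.4407, -0.2412, 0.0859]
tcp_rot: [[1.0, -0.0, 0.002], [-0.0, -1.0, -0.002], [0.002, 0.002, -1.0]]
force: [0.1, 0.2, -0.7]
opening: 0.637
```

>>> send_rows:
  moves:
    - [[0, 0, 0, 0, 0, 0.4, -1], [0, 0, 0, 0, 0, 0.3, -1], [0, 0, 0, 0, 0, 0.2, -1], [0, 0, 0, 0, 0, 0.1, -1], [0, 0, 0, 0, 0, 0, -1]]

```text
time_s: 7.35
position: [0.4397, -0.2405, 0.0745]
tcp_rot: [[1.0, -0.0, -0.0], [-0.0, -1.0, 0.0], [-0.0, -0.0, -1.0]]
force: [-0.5, 0.8, 0.2]
opening: 0.637
```

>>> send_rows:
  moves:
    - [[0, 0, 0, 0, 0, 0.05, -1], [0, 0, 0, 0, 0, 0.05, -1], [0, 0, 0, 0, 0, 0, -1], [0, 0, 0, 0, 0, 0, -1], [0, 0, 0, 0, 0, 0, -1]]

```text
time_s: 7.85
position: [0.4397, -0.2405, 0.0744]
tcp_rot: [[1.0, -0.0, -0.0], [-0.0, -1.0, 0.0], [-0.0, -0.0, -1.0]]
force: [-2.7, 0.9, 8.3]
opening: 0.634
```

>>> send_rows:
  moves:
    - [[0, 0, 0, 0, 0, -0.05, 1], [0, 0, 0, 0, 0, 0, 1], [0, 0, 0, 0, 0, 0, 1], [0, 0, 0, 0, 0, 0, 1], [0, 0, 0, 0, 0, -1, 1]]

```text
time_s: 8.35
position: [0.4391, -0.24, 0.0833]
tcp_rot: [[1.0, -0.0, -0.002], [-0.0, -1.0, 0.002], [-0.002, -0.002, -1.0]]
force: [-0.7, -0.5, -0.2]
opening: 0.971
```

>>> send_rows:
  moves:
    - [[0, 0, 0, 0, 0, -4, 1], [0, 0, 0, 0, 0, -5, 1], [0, 0, 0, 1, -1.5, -4, 1], [0, 0, 0, 2.3, -3.4, -1, 1], [0, 0, 0, 2.3, -3.4, 0, 1]]

```text
time_s: 8.85
position: [0.4979, -0.1581, 0.2278]
tcp_rot: [[1.0, -0.003, 0.007], [-0.003, -1.0, -0.004], [0.007, 0.004, -1.0]]
force: [0.2, -0.4, -0.7]
opening: 0.998
```

>>> send_rows:
  moves:
    - [[0, 0, 0, 2.6, -3.8, 0, 1], [0, 0, 0, 2.6, -3.8, 0, 1], [0, 0, 0, 2.6, -3.8, 0, 1], [0, 0, 0, 1.6, -2.3, 0, 1], [0, 0, 0, 0, 0, 0, 1]]

```text
time_s: 9.35
position: [0.5916, -0.0174, 0.2246]
tcp_rot: [[1.0, 0.004, 0.002], [0.004, -1.0, 0.001], [0.002, -0.001, -1.0]]
force: [-0.4, 0.4, 0.6]
opening: 0.999
```

Run:
```python
from h import *
import pickle
s=st();m=camera_model("wrist");im=capture("wrist");cv2.imwrite("pics/w4.png",im);pickle.dump(m,open("w4.pkl","wb"))
im2=capture("scene");cv2.imwrite("pics/w4s.png",np.vstack([im,im2[90:290]]))
for n in ("can_red","can_blue"):
  print(n,[(round(d["p"],2),np.round(d["location"],3)) for d in spot_in("scene",n)[:2]])
```

```text
t 9.35 pos [ 0.5916 -0.0174  0.2246] open 0.999 F [-0.4058  0.4427  0.6176]
can_red [(0.62, array([ 0.454, -0.236,  0.082]))]
can_blue [(0.91, array([0.653, 0.046, 0.099])), (0.61, array([0.552, 0.031, 0.113]))]
```

View pics/w4s.png

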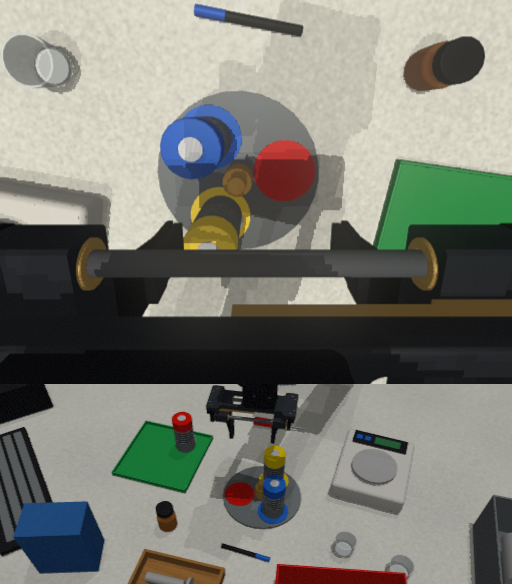

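Red stands in the tray (scene 182,430). The red pad is free at (285,170), the blue cap dot is at (190,150), and the tool stopped short because of the speed cap.

```bash
cat >> h.py <<'E'
def pad(im,m,col,z=0.010,box=None):
    """centre of a fully visible coloured pad, fitted on plane z"""
    hsv=cv2.cvtColor(im,cv2.COLOR_BGR2HSV);h,s,v=hsv[...,0].astype(int),hsv[...,1],hsv[...,2]
    h0=dict(red=0,blue=112,yellow=28)[col]; dh=np.minimum(abs(h-h0),180-abs(h-h0)); k=((dh<10)&(s>120)&(v>40)).astype(np.uint8)
    if box: b=np.zeros_like(k);b[box[1]:box[3],box[0]:box[2]]=1;k*=b
    c=max(cv2.findContours(k,0,1)[0],key=cv2.contourArea).reshape(-1,2)
    w=np.array([onz(m,p,z)[:2] for p in c]); (x,y),r=cv2.minEnclosingCircle((w*1000).astype(np.float32)); e=cv2.fitEllipse((w*1000).astype(np.float32))
    return (x,y,r),e
E
python3 - <<'E'
from h import *
import pickle
m=pickle.load(open("w4.pkl","rb"));im=cv2.imread("pics/w4.png")
print(pad(im,m,"red",box=(240,120,330,220)))
print("blue",onz(m,(190,150),.12),"knob",onz(m,(237,178),.06))
m=pickle.load(open("w2.pkl","rb"));print("red start",onz(m,(213.4,111.9),.1205),"knob",onz(m,(178,115.5),.06))
E
```

```text
((591.1016235351562, -52.97958755493164, 39.97140121459961), ((591.091064453125, -53.002105712890625), (78.27318572998047, 78.76483917236328), 81.76824951171875))
blue [0.6311 0.0419 0.12  ] knob [0.5926 0.0042 0.06  ]
red start [ 0.5913 -0.0541  0.1205] knob [0.5869 0.0008 0.06  ]
```

>>> send_rows:
  moves:
    - [[0, 0, 0, 1, -1.5, 0, 1], [0, 0, 0, 2, -3, 0, 1], [0, 0, 0, 1, -1.4, 1, 1], [0, 0, 0, 0, 0, 3, 1], [0, 0, 0, 0, 0, 3, 1]]

```text
time_s: 10.05
position: [0.6305, 0.0388, 0.1533]
tcp_rot: [[1.0, 0.001, 0.002], [0.001, -1.0, -0.0], [0.002, 0.0, -1.0]]
force: [0.6, 0.4, -0.5]
opening: 1.002
```

>>> send_rows:
  moves:
    - [[0, 0, 0, 0, 0, 3, 1], [0, 0, 0, 0, 0, 2, 1], [0, 0, 0, 0, 0, 1.5, 1], [0, 0, 0, 0, 0, 0.7, 1], [0, 0, 0, 0, 0, 0.2, 1]]

```text
time_s: 10.55
position: [0.6297, 0.0382, 0.0792]
tcp_rot: [[1.0, -0.0, -0.001], [-0.0, -1.0, 0.0], [-0.001, -0.0, -1.0]]
force: [0.2, -0.4, 0.7]
opening: 0.995
```

>>> send_rows:
  moves:
    - [[0, 0, 0, 0, 0, 0, -1], [0, 0, 0, 0, 0, 0, -1], [0, 0, 0, 0, 0, 0, -1], [0, 0, 0, 0, 0, 0, -1], [0, 0, 0, 0, 0, 0, -1]]

```text
time_s: 11.05
position: [0.6302, 0.0388, 0.0807]
tcp_rot: [[1.0, -0.0, 0.001], [-0.0, -1.0, 0.001], [0.001, -0.001, -1.0]]
force: [0.1, -0.0, -1.5]
opening: 0.645
```

>>> send_rows:
  moves:
    - [[0, 0, 0, 0, 0, -1, -1], [0, 0, 0, 0, 0, -3, -1], [0, 0, 0, 0, 0, -4, -1], [0, 0, 0, 0, 0, -4, -1], [0, 0, 0, 0, 0, -3, -1]]

```text
time_s: 11.55
position: [0.6302, 0.0381, 0.2329]
tcp_rot: [[1.0, -0.0, 0.002], [-0.0, -1.0, -0.001], [0.002, 0.001, -1.0]]
force: [0.8, -0.4, -3.5]
opening: 0.64
```

>>> send_rows:
  moves:
    - [[0, 0, 0, -0.8, 2.6, 0, -1], [0, 0, 0, -1.4, 4.5, 0, -1], [0, 0, 0, -1.4, 4.5, 0, -1], [0, 0, 0, -1.4, 4.5, 0, -1], [0, 0, 0, -1.4, 4.5, 0, -1]]

```text
time_s: 12.05
position: [0.5645, -0.1691, 0.2302]
tcp_rot: [[1.0, 0.0, -0.001], [0.0, -1.0, -0.0], [-0.001, 0.0, -1.0]]
force: [1.3, -0.6, -3.3]
opening: 0.64
```

>>> send_rows:
  moves:
    - [[0, 0, 0, -1.4, 4.5, 0, -1], [0, 0, 0, -0.9, 3, 0, -1], [0, 0, 0, -0.5, 1.6, 2, -1], [0, 0, 0, 0, 0, 4, -1], [0, 0, 0, 0, 0, 4, -1]]

```text
time_s: 12.55
position: [0.5377, -0.2602, 0.1301]
tcp_rot: [[1.0, -0.002, 0.002], [-0.002, -1.0, -0.002], [0.002, 0.002, -1.0]]
force: [0.5, 1.1, -3.5]
opening: 0.643
```

>>> send_rows:
  moves:
    - [[0, 0, 0, 0, 0, 3, -1], [0, 0, 0, 0, 0, 1, -1], [0, 0, 0, 0, 0, 0.5, -1], [0, 0, 0, 0, 0, 0, -1], [0, 0, 0, 0, 0, 0, -1]]

```text
time_s: 13.05
position: [0.539, -0.2594, 0.0867]
tcp_rot: [[1.0, -0.0, 0.003], [-0.0, -1.0, -0.002], [0.003, 0.002, -1.0]]
force: [-0.2, 0.0, -2.6]
opening: 0.639
```

>>> send_rows:
  moves:
    - [[0, 0, 0, 0, 0, 0.4, -1], [0, 0, 0, 0, 0, 0.3, -1], [0, 0, 0, 0, 0, 0.2, -1], [0, 0, 0, 0, 0, 0.1, -1], [0, 0, 0, 0, 0, 0, -1]]

```text
time_s: 13.55
position: [0.5377, -0.2585, 0.0749]
tcp_rot: [[1.0, -0.0, -0.0], [-0.0, -1.0, 0.0], [-0.0, -0.0, -1.0]]
force: [0.4, -0.1, -3.1]
opening: 0.645
```

>>> send_rows:
  moves:
    - [[0, 0, 0, 0, 0, 0.05, -1], [0, 0, 0, 0, 0, 0.05, -1], [0, 0, 0, 0, 0, 0, -1], [0, 0, 0, 0, 0, 0, -1], [0, 0, 0, 0, 0, 0, -1]]

```text
time_s: 14.05
position: [0.538, -0.2586, 0.0746]
tcp_rot: [[1.0, -0.0, 0.001], [-0.0, -1.0, -0.0], [0.001, 0.0, -1.0]]
force: [-0.1, 1.8, 4.2]
opening: 0.642
```

>>> send_rows:
  moves:
    - [[0, 0, 0, 0, 0, -0.05, 1], [0, 0, 0, 0, 0, 0, 1], [0, 0, 0, 0, 0, 0, 1], [0, 0, 0, 0, 0, 0, 1], [0, 0, 0, 0, 0, -1, 1]]

```text
time_s: 14.55
position: [0.5369, -0.2581, 0.0836]
tcp_rot: [[1.0, -0.0, -0.003], [-0.0, -1.0, 0.002], [-0.003, -0.002, -1.0]]
force: [-0.5, -0.2, 0.5]
opening: 0.974
```

>>> send_rows:
  moves:
    - [[0, 0, 0, 0, 0, -4, 1], [0, 0, 0, 0, 0, -5, 1], [0, 0, 0, 0, -1.5, -4, 1], [0, 0, 0, 0, -3.5, -1, 1], [0, 0, 0, -0.1, -4.5, 0, 1]]

```text
time_s: 15.05
position: [0.539, -0.1653, 0.2285]
tcp_rot: [[1.0, -0.003, 0.008], [-0.003, -1.0, -0.005], [0.008, 0.004, -1.0]]
force: [-0.1, 0.7, 0.2]
opening: 0.993
```

>>> send_rows:
  moves:
    - [[0, 0, 0, -0.1, -4.5, 0, 1], [0, 0, 0, -0.1, -4.5, 0, 1], [0, 0, 0, -0.1, -4.5, 0, 1], [0, 0, 0, -0.1, -3.5, 0, 1], [0, 0, 0, -0.1, -2.4, 0, 1]]

```text
time_s: 15.55
position: [0.5314, 0.0329, 0.2254]
tcp_rot: [[1.0, 0.002, 0.001], [0.002, -1.0, 0.0], [0.001, -0.0, -1.0]]
force: [0.5, -1.1, -0.0]
opening: 0.999
```

>>> send_rows:
  moves:
    - [[0, 0, 0, 0, 0, 3, 1], [0, 0, 0, 0, 0, 4, 1], [0, 0, 0, 0, 0, 3, 1], [0, 0, 0, 0, 0, 2, 1], [0, 0, 0, 0, 0, 1.4, 1]]

```text
time_s: 16.05
position: [0.5313, 0.0305, 0.0895]
tcp_rot: [[1.0, -0.0, -0.002], [-0.0, -1.0, 0.0], [-0.002, -0.0, -1.0]]
force: [-0.6, -0.0, 0.2]
opening: 1.001
```

>>> send_rows:
  moves:
    - [[0, 0, 0, 0, 0, 0.6, 1], [0, 0, 0, 0, 0, 0.25, 1], [0, 0, 0, 0, 0, 0, -1], [0, 0, 0, 0, 0, 0, -1], [0, 0, 0, 0, 0, 0, -1]]

```text
time_s: 16.55
position: [0.5325, 0.0302, 0.0829]
tcp_rot: [[1.0, -0.0, 0.002], [-0.0, -1.0, -0.0], [0.002, 0.0, -1.0]]
force: [0.3, -0.6, -0.3]
opening: 0.812
```

>>> send_rows:
  moves:
    - [[0, 0, 0, 0, 0, 0, -1], [0, 0, 0, 0, 0, 0, -1], [0, 0, 0, 0, 0, -1, -1], [0, 0, 0, 0, 0, -3, -1], [0, 0, 0, 0, 0, -4, -1]]

```text
time_s: 17.05
position: [0.5299, 0.0306, 0.1615]
tcp_rot: [[1.0, -0.0, -0.006], [-0.0, -1.0, 0.001], [-0.006, -0.001, -1.0]]
force: [0.7, -0.8, -1.8]
opening: 0.641
```

>>> send_rows:
  moves:
    - [[0, 0, 0, 0, 0, -4, -1], [0, 0, 0, 0, 0, -3, -1], [0, 0, 0, -0.4, 2.5, 0, -1], [0, 0, 0, -0.7, 4.5, 0, -1], [0, 0, 0, -0.7, 4.5, 0, -1]]

```text
time_s: 17.55
position: [0.5133, -0.085, 0.2329]
tcp_rot: [[1.0, 0.002, 0.001], [0.002, -1.0, -0.0], [0.001, 0.0, -1.0]]
force: [0.2, -0.2, -2.8]
opening: 0.638
```

>>> send_rows:
  moves:
    - [[0, 0, 0, -0.7, 4.5, 0, -1], [0, 0, 0, -0.7, 4.5, 0, -1], [0, 0, 0, -0.7, 4.5, 0, -1], [0, 0, 0, -0.7, 4.5, 0, -1], [0, 0, 0, -0.7, 4.5, 0, -1]]

```text
time_s: 18.05
position: [0.4778, -0.311, 0.2323]
tcp_rot: [[1.0, -0.001, -0.0], [-0.001, -1.0, 0.001], [-0.0, -0.001, -1.0]]
force: [-0.1, 0.1, -2.2]
opening: 0.635
```

>>> send_rows:
  moves:
    - [[0, 0, 0, -0.4, 2.3, 0, -1], [0, 0, 0, -0.2, 1, 0, -1], [0, 0, 0, 0, 0, 3, -1], [0, 0, 0, 0, 0, 4, -1], [0, 0, 0, 0, 0, 3, -1]]

```text
time_s: 18.55
position: [0.4721, -0.3407, 0.1307]
tcp_rot: [[1.0, 0.0, -0.001], [0.0, -1.0, 0.002], [-0.001, -0.002, -1.0]]
force: [-0.1, 0.0, -2.0]
opening: 0.639
```

>>> send_rows:
  moves:
    - [[0, 0, 0, 0, 0, 2.5, -1], [0, 0, 0, 0, 0, 1.2, -1], [0, 0, 0, 0, 0, 0.4, -1], [0, 0, 0, 0, 0, 0, -1], [0, 0, 0, 0, 0, 0, -1]]

```text
time_s: 19.05
position: [0.4736, -0.3431, 0.0924]
tcp_rot: [[1.0, 0.0, 0.002], [0.0, -1.0, -0.002], [0.002, 0.002, -1.0]]
force: [-0.2, -0.0, -2.4]
opening: 0.636
```

>>> send_rows:
  moves:
    - [[0, 0, 0, 0, 0, 0.7, -1], [0, 0, 0, 0, 0, 0.4, -1], [0, 0, 0, 0, 0, 0.3, -1], [0, 0, 0, 0, 0, 0.1, -1], [0, 0, 0, 0, 0, 0, -1]]

```text
time_s: 19.55
position: [0.4727, -0.3426, 0.0765]
tcp_rot: [[1.0, -0.0, -0.0], [-0.0, -1.0, 0.0], [-0.0, -0.0, -1.0]]
force: [-1.0, 1.4, 3.1]
opening: 0.636
```

>>> send_rows:
  moves:
    - [[0, 0, 0, 0, 0, 0.05, -1], [0, 0, 0, 0, 0, 0.05, -1], [0, 0, 0, 0, 0, 0, -1], [0, 0, 0, 0, 0, 0, -1], [0, 0, 0, 0, 0, 0, -1]]

```text
time_s: 20.05
position: [0.4727, -0.3426, 0.0765]
tcp_rot: [[1.0, -0.0, 0.0], [-0.0, -1.0, -0.0], [0.0, 0.0, -1.0]]
force: [-2.7, 2.9, 8.6]
opening: 0.637
```

>>> send_rows:
  moves:
    - [[0, 0, 0, 0, 0, -0.1, 1], [0, 0, 0, 0, 0, 0, 1], [0, 0, 0, 0, 0, 0, 1], [0, 0, 0, 0, 0, 0, 1], [0, 0, 0, 0, 0, -1, 1]]

```text
time_s: 20.55
position: [0.472, -0.3419, 0.085]
tcp_rot: [[1.0, -0.0, -0.002], [-0.0, -1.0, 0.002], [-0.002, -0.002, -1.0]]
force: [-0.1, 0.0, -0.4]
opening: 0.963
```

>>> send_rows:
  moves:
    - [[0, 0, 0, 0, 0, -4, 1], [0, 0, 0, 0, 0, -5, 1], [0, 0, 0, 0, 0, -4, 1], [0, 0, 0, 1, -2.5, -2, 1], [0, 0, 0, 1, -4.5, 0, 1]]

```text
time_s: 21.05
position: [0.4956, -0.2765, 0.241]
tcp_rot: [[1.0, -0.004, 0.009], [-0.004, -1.0, -0.008], [0.009, 0.008, -1.0]]
force: [0.6, 0.4, -0.3]
opening: 0.998
```

>>> send_rows:
  moves:
    - [[0, 0, 0, 1, -4.5, 0, 1], [0, 0, 0, 1, -4.5, 0, 1], [0, 0, 0, 1, -4.5, 0, 1], [0, 0, 0, 0.5, -1.5, 0, 1], [0, 0, 0, 0, 0, 0, 1]]

```text
time_s: 21.55
position: [0.5283, -0.1207, 0.2366]
tcp_rot: [[1.0, 0.004, 0.001], [0.004, -1.0, -0.0], [0.001, 0.0, -1.0]]
force: [0.2, -0.4, -0.6]
opening: 1.001
```

Run:
```python
from h import *
import pickle
s=st();m=camera_model("wrist");im=capture("wrist");cv2.imwrite("pics/w5.png",im);pickle.dump(m,open("w5.pkl","wb"))
```

```text
t 21.55 pos [ 0.5283 -0.1207  0.2366] open 1.001 F [ 0.1835 -0.3645 -0.574 ]
```

>>> send_rows:
  moves:
    - [[0, 0, 0, 0.5, -2.5, 0, 1], [0, 0, 0, 0.5, -4, 0, 1], [0, 0, 0, 0.5, -3.5, 0, 1], [0, 0, 0, 0.5, -2, 0, 1], [0, 0, 0, 0, 0, 0, 1]]

```text
time_s: 22.1
position: [0.5485, -0.0026, 0.2362]
tcp_rot: [[1.0, 0.001, 0.001], [0.001, -1.0, -0.0], [0.001, 0.0, -1.0]]
force: [0.2, 0.3, -0.7]
opening: 0.997
```

Run:
```python
from h import *
import pickle
s=st();m=camera_model("wrist");im=capture("wrist");cv2.imwrite("pics/w6.png",im);pickle.dump(m,open("w6.pkl","wb"))
for n in ("weight","pad_red","pad_blue","pad_yellow"): print(n,[(round(d["p"],2),np.round(d["location"],3)) for d in spot_in("wrist",n)[:1]])
cv2.imwrite("pics/w56.png",np.vstack([cv2.imread("pics/w5.png")[:270],im[:300]]))
```

```text
t 22.1 pos [ 0.5485 -0.0026  0.2362] open 0.997 F [ 0.173   0.3021 -0.6667]
weight [(0.67, array([0.586, 0.009, 0.04 ]))]
pad_red [(0.77, array([ 0.592, -0.049,  0.006]))]
pad_blue [(0.82, array([0.636, 0.043, 0.011]))]
pad_yellow [(0.96, array([0.528, 0.031, 0.008]))]
```

View pics/w56.png

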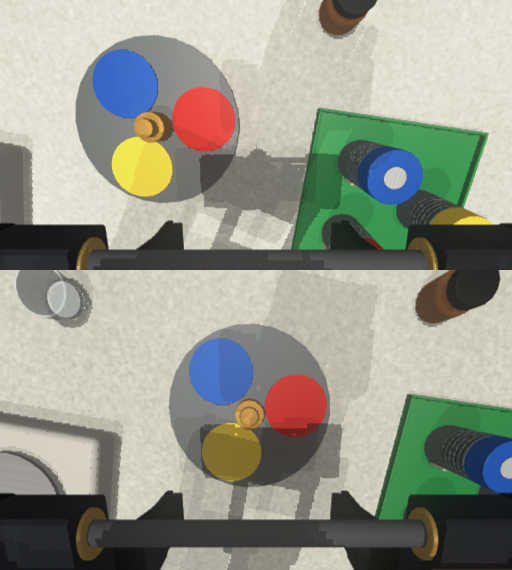

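Both views show the three pads and the weight's knob (about 145,127 in w5 and 249,145 in w6). Blue and yellow stand in the tray. Measuring pads and weight.

Run:
```python
from h import *
import pickle
for n in("w5","w6"):
    im=cv2.imread(f"pics/{n}.png");m=pickle.load(open(n+".pkl","rb")); C=[]
    box=(70,30,245,210) if n=="w5" else (165,50,330,220)
    for c in("red","blue","yellow"):
        a,e=pad(im,m,c,box=box);C.append(e[0]);print(n,c,np.round(a,1),np.round(e[0]+e[1],1))
    print("mean",np.mean(C,0))
    hsv=cv2.cvtColor(im,cv2.COLOR_BGR2HSV);k=((abs(hsv[...,0].astype(int)-16)<6)&(hsv[...,1]>90)).astype(np.uint8)
    b=np.zeros_like(k);b[box[1]:box[3],box[0]:box[2]]=1;k*=b
    nn,l,s,c=cv2.connectedComponentsWithStats(k);i=1+np.argmax(s[1:,4]);print("brass",c[i],s[i])
    cu=(int(c[i][0]),int(c[i][1]));crop=im[cu[1]-30:cu[1]+30,cu[0]-35:cu[0]+35];cv2.imwrite(f"pics/k{n}.png",cv2.resize(crop,None,fx=6,fy=6,interpolation=cv2.INTER_NEAREST));print(cu)
cv2.imwrite("pics/k.png",np.vstack([cv2.resize(cv2.imread(f"pics/k{n}.png"),(350,300)) for n in("w5","w6")]))
```

```text
w5 red [591.2 -53.   40.1] [591.2 -53.   78.5  79. ]
w5 blue [633.3  41.9  40.2] [633.6  41.9  78.1  79.2]
w5 yellow [530.9  31.   41. ] [529.9  31.   78.3  79.6]
mean [584.8934   6.6246]
brass [152.2114 126.4173] [134 112  38  30 913]
(152, 126)
w6 red [590.8 -53.2  40. ] [591.  -53.1  78.4  78.8]
w6 blue [633.2  41.8  39.7] [633.3  41.7  78.   78.2]
w6 yellow [530.2  30.9  40.3] [529.9  31.   78.6  78.6]
mean [584.7277   6.5534]
brass [249.1441 144.226 ] [235 129  29  31 708]
(249, 144)
```

View pics/k.png

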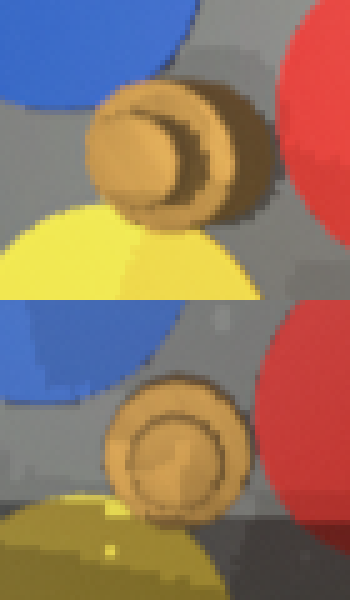

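Run:
```python
from h import *
import pickle
m5,m6=[pickle.load(open(n+".pkl","rb")) for n in("w5","w6")]
print(tri([ray(m5,(144.4,127.6)),ray(m6,(249,146.4))]),onz(m5,(144.4,127.6),.06),onz(m6,(249,146.4),.06)); st()
```

```text
(array([0.5833, 0.0054, 0.0567]), np.float64(0.0002120120331279309)) [0.5837 0.0042 0.06  ] [0.5834 0.0054 0.06  ]
t 22.35 pos [ 0.5479 -0.0045  0.236 ] open 1.004 F [-0.3503 -0.1289  0.2756]
```

>>> send_rows:
  moves:
    - [[0, 0, 0, 1.8, -0.5, 3, 1], [0, 0, 0, 1.8, -0.5, 4, 1], [0, 0, 0, 0, 0, 4, 1], [0, 0, 0, 0, 0, 4, 1], [0, 0, 0, 0, 0, 3, 1]]

```text
time_s: 22.85
position: [0.583, 0.006, 0.0536]
tcp_rot: [[1.0, -0.002, -0.002], [-0.002, -1.0, 0.0], [-0.002, -0.0, -1.0]]
force: [-0.1, 0.2, -1.5]
opening: 1.001
```

>>> send_rows:
  moves:
    - [[0, 0, 0, 0, 0, 1.5, 1], [0, 0, 0, 0, 0, 1.2, 1], [0, 0, 0, 0, 0, 0.8, 1], [0, 0, 0, 0, 0, 0.5, 1], [0, 0, 0, 0, 0, 0.3, 1]]

```text
time_s: 23.35
position: [0.5846, 0.0072, 0.0137]
tcp_rot: [[1.0, -0.0, 0.002], [-0.0, -1.0, -0.0], [0.002, 0.0, -1.0]]
force: [0.2, -0.3, 0.7]
opening: 1.001
```

>>> send_rows:
  moves:
    - [[0, 0, 0, 0, 0, 0, -1], [0, 0, 0, 0, 0, 0, -1], [0, 0, 0, 0, 0, 0, -1], [0, 0, 0, 0, 0, 0, -1], [0, 0, 0, 0, 0, 0, -1]]

```text
time_s: 23.85
position: [0.584, 0.0074, 0.0133]
tcp_rot: [[1.0, -0.0, 0.0], [-0.0, -1.0, -0.0], [0.0, 0.0, -1.0]]
force: [-0.7, 0.7, 0.5]
opening: 0.631
```

>>> send_rows:
  moves:
    - [[0, 0, 0, 0, 0, 0, -1], [0, 0, 0, 0, 0, 0, -1], [0, 0, 0, 0, 0, 0, -1], [0, 0, 0, 0, 0, 0, -1], [0, 0, 0, 0, 0, 0, -1]]

```text
time_s: 24.35
position: [0.5839, 0.0072, 0.0131]
tcp_rot: [[1.0, -0.0, -0.0], [-0.0, -1.0, -0.0], [-0.0, 0.0, -1.0]]
force: [0.4, -1.5, -0.1]
opening: 0.406
```

Weight gripped (0.406, about 35 mm). Lifting and moving toward the balance, with two looks at the pan on the way.

>>> send_rows:
  moves:
    - [[0, 0, 0, 0, 0, -1, -1], [0, 0, 0, 0, 0, -3, -1], [0, 0, 0, 0, 0, -4, -1], [0, 0, 0, 0, 0, -4, -1], [0, 0, 0, 0, 0, -4, -1]]

```text
time_s: 24.85
position: [0.5828, 0.0077, 0.1744]
tcp_rot: [[1.0, -0.0, -0.002], [-0.0, -1.0, 0.001], [-0.002, -0.001, -1.0]]
force: [0.4, 0.1, -4.0]
opening: 0.408
```

>>> send_rows:
  moves:
    - [[0, 0, 0, -1, -1.5, -3, -1], [0, 0, 0, -2.2, -3.5, -1, -1], [0, 0, 0, -2.2, -3.5, 0, -1], [0, 0, 0, -2.2, -3.5, 0, -1], [0, 0, 0, -2.2, -3.5, 0, -1]]

```text
time_s: 25.35
position: [0.4839, 0.1635, 0.2133]
tcp_rot: [[1.0, -0.001, -0.001], [-0.001, -1.0, 0.0], [-0.001, -0.0, -1.0]]
force: [-0.2, 0.7, -3.9]
opening: 0.408
```

>>> send_rows:
  moves:
    - [[0, 0, 0, -2.2, -3.5, 0, -1], [0, 0, 0, -1.2, -2, 0, -1], [0, 0, 0, 0, 0, 0, -1], [0, 0, 0, 0, 0, 0, -1], [0, 0, 0, 0, 0, 0, -1]]

```text
time_s: 25.85
position: [0.4524, 0.2168, 0.2131]
tcp_rot: [[1.0, -0.001, 0.0], [-0.001, -1.0, -0.0], [0.0, 0.0, -1.0]]
force: [0.4, -0.2, -3.4]
opening: 0.409
```

Run:
```python
from h import *
import pickle
s=st();m=camera_model("wrist");im=capture("wrist");cv2.imwrite("pics/w7.png",im);pickle.dump(m,open("w7.pkl","wb"))
```

```text
t 25.85 pos [0.4524 0.2168 0.2131] open 0.409 F [ 0.3594 -0.1771 -3.4119]
```

>>> send_rows:
  moves:
    - [[0, 0, 0, 0, -1.5, 0, -1], [0, 0, 0, 0, -3, 0, -1], [0, 0, 0, 0, -2, 0, -1], [0, 0, 0, 0, -0.5, 0, -1], [0, 0, 0, 0, 0, 0, -1]]

```text
time_s: 26.4
position: [0.4521, 0.2878, 0.2128]
tcp_rot: [[1.0, 0.001, -0.0], [0.001, -1.0, -0.0], [-0.0, 0.0, -1.0]]
force: [0.3, -0.2, -3.5]
opening: 0.407
```

Run:
```python
from h import *
import pickle
s=st();m=camera_model("wrist");im=capture("wrist");cv2.imwrite("pics/w8.png",im);pickle.dump(m,open("w8.pkl","wb"))
cv2.imwrite("pics/w78.png",np.vstack([cv2.imread("pics/w7.png")[:290],im[:310]]))
```

```text
t 26.4 pos [0.4521 0.2878 0.2128] open 0.407 F [ 0.3419 -0.2302 -3.4669]
```

View pics/w78.png

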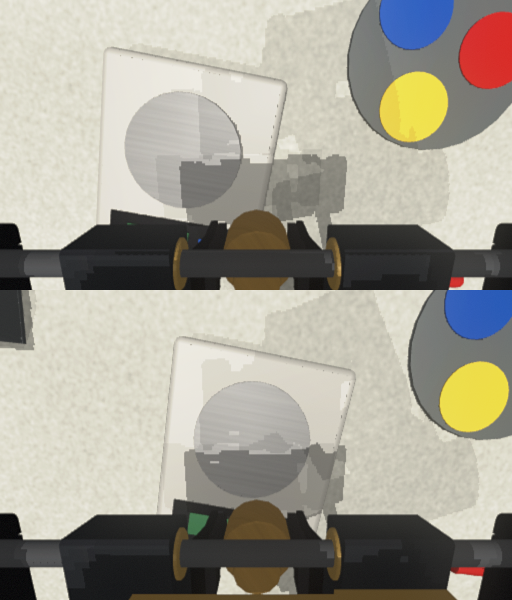

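The pan circle spans columns 125–243, rows 92–209 in w7 (centre ≈184,150) and columns 194–311, rows 91–208 in w8 (centre ≈252.5,149.5).

Run:
```python
from h import *
import pickle
m7,m8=[pickle.load(open(n+".pkl","rb")) for n in("w7","w8")]
a,b=(184,150.5),(252.3,149.5)
print(tri([ray(m7,a),ray(m8,b)]),onz(m7,a,.07),onz(m8,b,.07))
for m,e in((m7,[(125,150),(243,150),(184,92),(184,209)]),(m8,[(194,150),(311,150),(252,91),(252,208)])):
    w=np.array([onz(m,p,.07)[:2] for p in e]);print(w.mean(0),np.linalg.norm(w[0]-w[1]),np.linalg.norm(w[2]-w[3]))
st()
```

```text
(array([0.4866, 0.2916, 0.066 ]), np.float64(0.0002982211883241905)) [0.4868 0.2907 0.07  ] [0.4874 0.2916 0.07  ]
[0.4855 0.2908] 0.12117791608007797 0.12045503844305312
[0.4856 0.2916] 0.11995843909222237 0.11984091232434593
t 26.45 pos [0.4519 0.2871 0.2128] open 0.405 F [ 0.1122  0.2589 -2.8881]
```

>>> send_rows:
  moves:
    - [[0, 0, 0, 1.2, -0.2, 0, -1], [0, 0, 0, 1.6, -0.2, 0, -1], [0, 0, 0, 0.6, 0, 2, -1], [0, 0, 0, 0, 0, 3, -1], [0, 0, 0, 0, 0, 3, -1]]

```text
time_s: 26.95
position: [0.4882, 0.2907, 0.1327]
tcp_rot: [[1.0, -0.002, 0.003], [-0.002, -1.0, 0.001], [0.003, -0.001, -1.0]]
force: [0.1, 0.1, -4.4]
opening: 0.407
```

>>> send_rows:
  moves:
    - [[0, 0, 0, 0, 0, 2.2, -1], [0, 0, 0, 0, 0, 1.4, -1], [0, 0, 0, 0, 0, 0.7, -1], [0, 0, 0, 0, 0, 0.3, -1], [0, 0, 0, 0, 0, 0, -1]]

```text
time_s: 27.45
position: [0.4868, 0.2912, 0.0872]
tcp_rot: [[1.0, -0.001, 0.001], [-0.001, -1.0, 0.0], [0.001, -0.0, -1.0]]
force: [-0.3, 1.3, -2.7]
opening: 0.405
```

>>> send_rows:
  moves:
    - [[0, 0, 0, 0, 0, 0.4, -1], [0, 0, 0, 0, 0, 0.3, -1], [0, 0, 0, 0, 0, 0, -1], [0, 0, 0, 0, 0, 0, -1], [0, 0, 0, 0, 0, 0, -1]]

```text
time_s: 27.95
position: [0.4861, 0.2914, 0.0803]
tcp_rot: [[1.0, -0.0, 0.0], [-0.0, -1.0, 0.0], [0.0, -0.0, -1.0]]
force: [0.8, -0.7, -3.9]
opening: 0.403
```

>>> send_rows:
  moves:
    - [[0, 0, 0, 0, 0, 0.2, -1], [0, 0, 0, 0, 0, 0.15, -1], [0, 0, 0, 0, 0, 0.1, -1], [0, 0, 0, 0, 0, 0.05, -1], [0, 0, 0, 0, 0, 0, -1]]

```text
time_s: 28.45
position: [0.4858, 0.2913, 0.0751]
tcp_rot: [[1.0, -0.0, -0.0], [-0.0, -1.0, -0.0], [-0.0, 0.0, -1.0]]
force: [-0.1, 0.3, -2.1]
opening: 0.407
```

>>> send_rows:
  moves:
    - [[0, 0, 0, 0, 0, 0.05, -1], [0, 0, 0, 0, 0, 0, -1], [0, 0, 0, 0, 0, 0, -1], [0, 0, 0, 0, 0, 0, -1], [0, 0, 0, 0, 0, 0, -1]]

```text
time_s: 28.95
position: [0.4858, 0.2913, 0.075]
tcp_rot: [[1.0, -0.0, -0.0], [-0.0, -1.0, -0.0], [-0.0, 0.0, -1.0]]
force: [-1.6, -0.8, 5.3]
opening: 0.407
```

>>> send_rows:
  moves:
    - [[0, 0, 0, 0, 0, -0.05, 1], [0, 0, 0, 0, 0, 0, 1], [0, 0, 0, 0, 0, 0, 1], [0, 0, 0, 0, 0, 0, 1], [0, 0, 0, 0, 0, 0, 1]]

```text
time_s: 29.45
position: [0.4861, 0.2914, 0.0749]
tcp_rot: [[1.0, -0.0, 0.0], [-0.0, -1.0, 0.0], [0.0, -0.0, -1.0]]
force: [-0.0, 0.1, -0.1]
opening: 0.775
```

>>> send_rows:
  moves:
    - [[0, 0, 0, 0, 0, -1, 1], [0, 0, 0, 0, 0, -3, 1], [0, 0, 0, 0, 0, -4, 1], [0, 0, 0, -0.5, 0, -4, 1], [0, 0, 0, -1.5, 0, -2, 1]]

```text
time_s: 29.95
position: [0.469, 0.2922, 0.2195]
tcp_rot: [[1.0, -0.001, 0.008], [-0.001, -1.0, 0.003], [0.008, -0.003, -1.0]]
force: [-0.1, -0.2, -0.4]
opening: 0.994
```

>>> send_rows:
  moves:
    - [[0, 0, 0, -1.5, 0, -1, 1], [0, 0, 0, -0.5, 0, 0, 1], [0, 0, 0, 0, 0, 0, 1], [0, 0, 0, 0, 0, 0, 1], [0, 0, 0, 0, 0, 0, 1]]

```text
time_s: 30.45
position: [0.446, 0.2911, 0.2238]
tcp_rot: [[1.0, -0.001, -0.002], [-0.001, -1.0, -0.001], [-0.002, 0.001, -1.0]]
force: [-0.0, 0.4, -0.2]
opening: 0.998
```

Run:
```python
from h import *
import pickle
s=st();m=camera_model("wrist");im=capture("wrist");cv2.imwrite("pics/w9.png",im);pickle.dump(m,open("w9.pkl","wb"))
t=capture("top");cv2.imwrite("pics/w9t.png",np.vstack([im[:290],t[90:300]]));cv2.imwrite("pics/t9.png",t)
sc=capture("scene");cv2.imwrite("pics/s9.png",sc)
```

```text
t 30.45 pos [0.446  0.2911 0.2238] open 0.998 F [-0.0259  0.3655 -0.2306]
```

View pics/w9t.png

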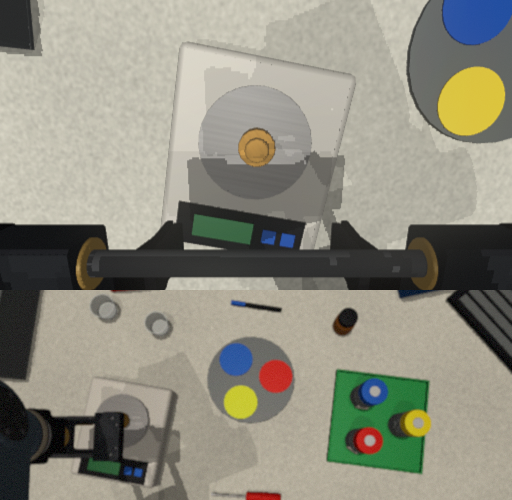

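The weight stands upright at wrist (257,146), inside a pan whose centre is about (255,142), so it is centred. All three cans stand upright in the tray. Going over the tray.

>>> send_rows:
  moves:
    - [[0, 0, 0, 0.3, 3, -1, 1], [0, 0, 0, 0.3, 4.5, -1, 1], [0, 0, 0, 0.3, 4.7, -1, 1], [0, 0, 0, 0.3, 4.7, -1, 1], [0, 0, 0, 0.3, 4.7, 0, 1]]

```text
time_s: 31.1
position: [0.462, 0.0736, 0.2662]
tcp_rot: [[1.0, 0.0, 0.003], [0.0, -1.0, -0.0], [0.003, 0.0, -1.0]]
force: [1.0, 0.3, -0.4]
opening: 1.0
```

>>> send_rows:
  moves:
    - [[0, 0, 0, 0.3, 4.7, 0, 1], [0, 0, 0, 0.3, 4.7, 0, 1], [0, 0, 0, 0.3, 4.7, 0, 1], [0, 0, 0, 0.3, 4.7, 0, 1], [0, 0, 0, 0.3, 4.7, 0, 1]]

```text
time_s: 31.6
position: [0.4757, -0.1618, 0.2649]
tcp_rot: [[1.0, -0.001, 0.0], [-0.001, -1.0, 0.0], [0.0, -0.0, -1.0]]
force: [0.8, 0.7, 0.1]
opening: 1.001
```

>>> send_rows:
  moves:
    - [[0, 0, 0, 0.3, 4.5, 0, 1], [0, 0, 0, 0.3, 3, 0, 1], [0, 0, 0, 0, 1.5, 0, 1], [0, 0, 0, 0, 0, 0, 1], [0, 0, 0, 0, 0, 0, 1]]

```text
time_s: 32.1
position: [0.4813, -0.2483, 0.2646]
tcp_rot: [[1.0, -0.0, -0.001], [-0.0, -1.0, 0.002], [-0.001, -0.002, -1.0]]
force: [0.2, 0.1, 0.1]
opening: 1.001
```

Run:
```python
from h import *
import pickle
s=st();m=camera_model("wrist");im=capture("wrist");cv2.imwrite("pics/w10.png",im);pickle.dump(m,open("w10.pkl","wb"))
guess=dict(red=(0.438,-.2408),blue=(.54,-.2586),yellow=(.4727,-.3426))
v,u=np.mgrid[:384,:512];a=im.astype(int);sat=a.max(2)-a.min(2)
for k,g in guess.items():
    uv=proj(m,(*g,.114)); q=((u-uv[0])**2+(v-uv[1])**2<18**2)&(sat<45)&(a.min(2)>95)
    n,l,ss,c=cv2.connectedComponentsWithStats(q.astype(np.uint8))
    if n>1:
        i=1+np.argmax(ss[1:,4]); print(k,uv,c[i],ss[i,4],onz(m,c[i],.114))
    else: print(k,uv,"none")
```

```text
t 32.1 pos [ 0.4813 -0.2483  0.2646] open 1.001 F [0.2319 0.1011 0.0623]
red [249.7008 218.9672] [250.1364 220.3144] 264 [ 0.4364 -0.2413  0.114 ]
blue [266.2648 125.6389] [264.4684 126.3895] 380 [ 0.5392 -0.2568  0.114 ]
yellow [343.0501 188.9227] [343.6325 189.3675] 302 [ 0.4722 -0.3433  0.114 ]
```

View pics/w10.png

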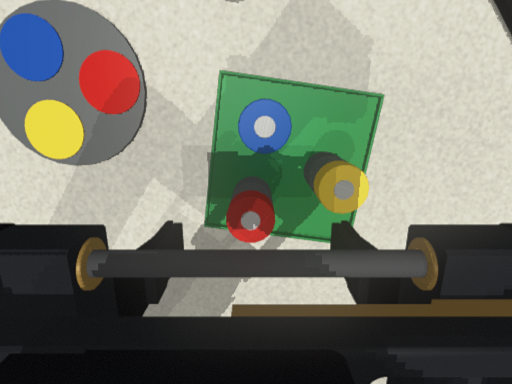

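Tray check: red is at (0.437,−0.241), blue (0.539,−0.257) and yellow (0.472,−0.343), all upright inside the walls. Picking red.

>>> send_rows:
  moves:
    - [[0, 0, 0, -1.5, -0.2, 1, 1], [0, 0, 0, -1.9, -0.3, 3, 1], [0, 0, 0, -1, -0.2, 4, 1], [0, 0, 0, 0, 0, 4, 1], [0, 0, 0, 0, 0, 3, 1]]

```text
time_s: 32.65
position: [0.4369, -0.2399, 0.1138]
tcp_rot: [[1.0, 0.002, -0.001], [0.002, -1.0, 0.002], [-0.001, -0.002, -1.0]]
force: [0.2, 0.0, -0.1]
opening: 0.997
```

>>> send_rows:
  moves:
    - [[0, 0, 0, 0, 0, 2, 1], [0, 0, 0, 0, 0, 1.2, 1], [0, 0, 0, 0, 0, 0.6, 1], [0, 0, 0, 0, 0, 0.2, 1], [0, 0, 0, 0, 0, 0, 1]]

```text
time_s: 33.15
position: [0.4383, -0.2426, 0.0757]
tcp_rot: [[1.0, 0.0, 0.001], [0.0, -1.0, -0.001], [0.001, 0.001, -1.0]]
force: [0.8, 0.4, -0.4]
opening: 1.003
```

>>> send_rows:
  moves:
    - [[0, 0, 0, 0, 0, 0, -1], [0, 0, 0, 0, 0, 0, -1], [0, 0, 0, 0, 0, 0, -1], [0, 0, 0, 0, 0, 0, -1], [0, 0, 0, 0, 0, 0, -1]]

```text
time_s: 33.65
position: [0.4377, -0.2424, 0.0752]
tcp_rot: [[1.0, -0.001, -0.0], [-0.001, -1.0, 0.0], [-0.0, -0.0, -1.0]]
force: [0.3, 0.0, -1.4]
opening: 0.636
```

>>> send_rows:
  moves:
    - [[0, 0, 0, 0, 0, -1, -1], [0, 0, 0, 0, 0, -3, -1], [0, 0, 0, 0, 0, -4, -1], [0, 0, 0, 0, 0, -4, -1], [0, 0, 0, 0, 0, -3.5, -1]]

```text
time_s: 34.15
position: [0.4376, -0.2425, 0.2323]
tcp_rot: [[1.0, -0.0, 0.001], [-0.0, -1.0, -0.001], [0.001, 0.001, -1.0]]
force: [1.0, 0.1, -2.8]
opening: 0.642
```

>>> send_rows:
  moves:
    - [[0, 0, 0, 2, -2.5, 0, -1], [0, 0, 0, 3.1, -3.8, 0, -1], [0, 0, 0, 3.1, -3.8, 0, -1], [0, 0, 0, 3.1, -3.8, 0, -1], [0, 0, 0, 3.1, -3.8, 0, -1]]

```text
time_s: 34.65
position: [0.5823, -0.064, 0.2305]
tcp_rot: [[1.0, -0.0, -0.0], [-0.0, -1.0, -0.0], [-0.0, 0.0, -1.0]]
force: [0.6, -1.1, -0.7]
opening: 0.637
```

>>> send_rows:
  moves:
    - [[0, 0, 0, 1, -1.2, 0, -1], [0, 0, 0, 0, 0, 2, -1], [0, 0, 0, 0, 0, 3, -1], [0, 0, 0, 0, 0, 4, -1], [0, 0, 0, 0, 0, 2.5, -1]]

```text
time_s: 35.15
position: [0.5897, -0.0536, 0.1129]
tcp_rot: [[1.0, -0.0, -0.004], [-0.0, -1.0, 0.001], [-0.004, -0.001, -1.0]]
force: [-0.2, 0.8, -2.7]
opening: 0.639
```

>>> send_rows:
  moves:
    - [[0, 0, 0, 0, 0, 1.5, -1], [0, 0, 0, 0, 0, 0.7, -1], [0, 0, 0, 0, 0, 0.3, -1], [0, 0, 0, 0, 0, 0, -1], [0, 0, 0, 0, 0, 0, -1]]

```text
time_s: 35.65
position: [0.5926, -0.054, 0.0912]
tcp_rot: [[1.0, -0.0, 0.002], [-0.0, -1.0, -0.001], [0.002, 0.001, -1.0]]
force: [-0.2, -0.5, -2.0]
opening: 0.641
```

>>> send_rows:
  moves:
    - [[0, 0, 0, 0, -0.1, 0.4, -1], [0, 0, 0, 0, 0, 0.3, -1], [0, 0, 0, 0, 0, 0.15, -1], [0, 0, 0, 0, 0, 0.05, -1], [0, 0, 0, 0, 0, 0, -1]]

```text
time_s: 36.15
position: [0.5918, -0.0526, 0.0812]
tcp_rot: [[1.0, -0.0, -0.0], [-0.0, -1.0, 0.0], [-0.0, -0.0, -1.0]]
force: [-0.2, 0.7, -0.4]
opening: 0.638
```

>>> send_rows:
  moves:
    - [[0, 0, 0, 0, 0, 0.05, -1], [0, 0, 0, 0, 0, 0.05, -1], [0, 0, 0, 0, 0, 0, -1], [0, 0, 0, 0, 0, 0, -1], [0, 0, 0, 0, 0, 0, -1]]

```text
time_s: 36.65
position: [0.592, -0.0525, 0.0811]
tcp_rot: [[1.0, -0.0, 0.001], [-0.0, -1.0, 0.0], [0.001, -0.0, -1.0]]
force: [-1.0, 1.3, 4.5]
opening: 0.637
```

>>> send_rows:
  moves:
    - [[0, 0, 0, 0, 0, -0.05, 1], [0, 0, 0, 0, 0, 0, 1], [0, 0, 0, 0, 0, 0, 1], [0, 0, 0, 0, 0, 0, 1], [0, 0, 0, 0, 0, -1, 1]]

```text
time_s: 37.15
position: [0.5908, -0.0524, 0.0895]
tcp_rot: [[1.0, -0.0, -0.003], [-0.0, -1.0, 0.001], [-0.003, -0.001, -1.0]]
force: [-0.1, -1.6, -0.4]
opening: 0.969
```

>>> send_rows:
  moves:
    - [[0, 0, 0, 0, 0, -3, 1], [0, 0, 0, 0, 0, -4, 1], [0, 0, 0, -0.3, 1, -3, 1], [0, 0, 0, -0.9, 3.5, -1, 1], [0, 0, 0, -1.1, 4.3, 0, 1]]

```text
time_s: 37.65
position: [0.5706, -0.1408, 0.2041]
tcp_rot: [[1.0, 0.003, 0.006], [0.003, -1.0, -0.003], [0.006, 0.003, -1.0]]
force: [1.1, -1.2, -0.7]
opening: 1.002
```

>>> send_rows:
  moves:
    - [[0, 0, 0, -1.2, 4.6, 0, 1], [0, 0, 0, -1.1, 4.2, 0, 1], [0, 0, 0, -0.7, 2.9, 0, 1], [0, 0, 0, 0, 0, 2, 1], [0, 0, 0, 0, 0, 3, 1]]

```text
time_s: 38.15
position: [0.5401, -0.2605, 0.1527]
tcp_rot: [[1.0, -0.003, 0.005], [-0.003, -1.0, -0.004], [0.005, 0.004, -1.0]]
force: [0.2, 0.4, -0.2]
opening: 1.001
```

>>> send_rows:
  moves:
    - [[0, 0, 0, 0, 0, 3, 1], [0, 0, 0, 0, 0, 2, 1], [0, 0, 0, 0, 0, 1, 1], [0, 0, 0, 0, 0, 0.4, 1], [0, 0, 0, 0, 0, 0, 1]]

```text
time_s: 38.65
position: [0.5392, -0.2578, 0.0869]
tcp_rot: [[1.0, -0.0, 0.001], [-0.0, -1.0, -0.0], [0.001, 0.0, -1.0]]
force: [-0.5, 0.4, -0.8]
opening: 1.0
```

>>> send_rows:
  moves:
    - [[0, 0, 0, 0, 0, 0.7, 1], [0, 0, 0, 0, 0, 0.4, 1], [0, 0, 0, 0, 0, 0.1, 1], [0, 0, 0, 0, 0, 0, -1], [0, 0, 0, 0, 0, 0, -1]]

```text
time_s: 39.15
position: [0.5389, -0.2577, 0.0748]
tcp_rot: [[1.0, -0.0, 0.0], [-0.0, -1.0, -0.0], [0.0, 0.0, -1.0]]
force: [-0.2, 0.4, -0.6]
opening: 0.893
```

>>> send_rows:
  moves:
    - [[0, 0, 0, 0, 0, 0, -1], [0, 0, 0, 0, 0, 0, -1], [0, 0, 0, 0, 0, 0, -1], [0, 0, 0, 0, 0, 0, -1], [0, 0, 0, 0, 0, 0, -1]]

```text
time_s: 39.65
position: [0.5388, -0.2574, 0.0746]
tcp_rot: [[1.0, -0.0, -0.0], [-0.0, -1.0, 0.0], [-0.0, -0.0, -1.0]]
force: [0.4, 1.7, 1.2]
opening: 0.64
```

>>> send_rows:
  moves:
    - [[0, 0, 0, 0, 0, -1, -1], [0, 0, 0, 0, 0, -3, -1], [0, 0, 0, 0, 0, -4, -1], [0, 0, 0, 0, 0, -4, -1], [0, 0, 0, 0, 0, -4, -1]]

```text
time_s: 40.15
position: [0.5382, -0.2575, 0.236]
tcp_rot: [[1.0, -0.0, -0.001], [-0.0, -1.0, 0.0], [-0.001, -0.0, -1.0]]
force: [0.7, 0.0, -2.7]
opening: 0.64
```

>>> send_rows:
  moves:
    - [[0, 0, 0, 0.8, -2.5, 0, -1], [0, 0, 0, 1.4, -4.5, 0, -1], [0, 0, 0, 1.4, -4.5, 0, -1], [0, 0, 0, 1.4, -4.5, 0, -1], [0, 0, 0, 1.4, -4.5, 0, -1]]

```text
time_s: 40.65
position: [0.6027, -0.0511, 0.2347]
tcp_rot: [[1.0, -0.001, -0.0], [-0.001, -1.0, -0.0], [-0.0, 0.0, -1.0]]
force: [1.0, 0.5, -2.2]
opening: 0.639
```

>>> send_rows:
  moves:
    - [[0, 0, 0, 1.4, -4.5, 0, -1], [0, 0, 0, 1, -3.2, 0, -1], [0, 0, 0, 0.6, -1.8, 0, -1], [0, 0, 0, 0, 0, 0, -1], [0, 0, 0, 0, 0, 0, -1]]

```text
time_s: 41.15
position: [0.6324, 0.0415, 0.2343]
tcp_rot: [[1.0, 0.0, -0.001], [0.0, -1.0, -0.001], [-0.001, 0.001, -1.0]]
force: [-0.6, -0.5, -3.0]
opening: 0.637
```

>>> send_rows:
  moves:
    - [[0, 0, 0, 0, 0, 2, -1], [0, 0, 0, 0, 0, 4, -1], [0, 0, 0, 0, 0, 4, -1], [0, 0, 0, 0, 0, 2.5, -1], [0, 0, 0, 0, 0, 1.2, -1]]

```text
time_s: 41.65
position: [0.6306, 0.0402, 0.0947]
tcp_rot: [[1.0, -0.003, -0.006], [-0.003, -1.0, -0.0], [-0.006, 0.0, -1.0]]
force: [-0.6, -0.8, -2.3]
opening: 0.639
```

>>> send_rows:
  moves:
    - [[0, 0, 0, 0, 0, 0.6, -1], [0, 0, 0, 0, 0, 0.2, -1], [0, 0, 0, 0, 0, 0, -1], [0, 0, 0, 0, 0, 0, -1], [0, 0, 0, 0, 0, 0, -1]]

```text
time_s: 42.15
position: [0.6337, 0.0423, 0.0909]
tcp_rot: [[1.0, -0.0, 0.002], [-0.0, -1.0, -0.0], [0.002, 0.0, -1.0]]
force: [-0.1, 0.4, -2.8]
opening: 0.637
```

>>> send_rows:
  moves:
    - [[0, 0, 0, 0, 0, 0.4, -1], [0, 0, 0, 0, 0, 0.3, -1], [0, 0, 0, 0, 0, 0.15, -1], [0, 0, 0, 0, 0, 0.05, -1], [0, 0, 0, 0, 0, 0, -1]]

```text
time_s: 42.65
position: [0.6327, 0.0425, 0.0806]
tcp_rot: [[1.0, -0.0, -0.001], [-0.0, -1.0, 0.0], [-0.001, -0.0, -1.0]]
force: [0.0, 0.9, -0.9]
opening: 0.636
```

>>> send_rows:
  moves:
    - [[0, 0, 0, 0, 0, 0.05, -1], [0, 0, 0, 0, 0, 0.05, -1], [0, 0, 0, 0, 0, 0, -1], [0, 0, 0, 0, 0, 0, -1], [0, 0, 0, 0, 0, 0, -1]]

```text
time_s: 43.15
position: [0.6329, 0.0425, 0.0806]
tcp_rot: [[1.0, -0.0, 0.0], [-0.0, -1.0, 0.0], [0.0, -0.0, -1.0]]
force: [-2.2, 0.1, 5.6]
opening: 0.639
```

>>> send_rows:
  moves:
    - [[0, 0, 0, 0, 0, -0.05, 1], [0, 0, 0, 0, 0, 0, 1], [0, 0, 0, 0, 0, 0, 1], [0, 0, 0, 0, 0, 0, 1], [0, 0, 0, 0, 0, -1, 1]]

```text
time_s: 43.65
position: [0.6317, 0.0423, 0.0889]
tcp_rot: [[1.0, -0.0, -0.003], [-0.0, -1.0, 0.0], [-0.003, -0.0, -1.0]]
force: [0.3, 0.4, -0.3]
opening: 0.973
```

>>> send_rows:
  moves:
    - [[0, 0, 0, 0, 0, -4, 1], [0, 0, 0, 0, 0, -5, 1], [0, 0, 0, -0.6, 1.5, -3, 1], [0, 0, 0, -1.7, 4, -1, 1], [0, 0, 0, -1.8, 4.3, 0, 1]]

```text
time_s: 44.15
position: [0.5935, -0.0562, 0.2238]
tcp_rot: [[1.0, 0.003, 0.007], [0.003, -1.0, -0.002], [0.007, 0.002, -1.0]]
force: [-0.4, 0.1, -0.9]
opening: 0.994
```

>>> send_rows:
  moves:
    - [[0, 0, 0, -1.8, 4.3, 0, 1], [0, 0, 0, -1.8, 4.3, 0, 1], [0, 0, 0, -1.8, 4.3, 0, 1], [0, 0, 0, -1.8, 4.3, 0, 1], [0, 0, 0, -1.8, 4.3, 0, 1]]

```text
time_s: 44.65
position: [0.501, -0.2724, 0.221]
tcp_rot: [[1.0, -0.0, 0.001], [-0.0, -1.0, -0.001], [0.001, 0.001, -1.0]]
force: [0.3, -0.8, 0.5]
opening: 1.002
```

>>> send_rows:
  moves:
    - [[0, 0, 0, -1.8, 4.3, 0, 1], [0, 0, 0, -1.2, 2.9, 0, 1], [0, 0, 0, 0, 0, 2, 1], [0, 0, 0, 0, 0, 3, 1], [0, 0, 0, 0, 0, 3, 1]]

```text
time_s: 45.15
position: [0.4719, -0.3438, 0.1405]
tcp_rot: [[1.0, -0.002, 0.002], [-0.002, -1.0, -0.002], [0.002, 0.002, -1.0]]
force: [0.3, 0.0, 0.3]
opening: 1.0
```

>>> send_rows:
  moves:
    - [[0, 0, 0, 0, 0, 2.7, 1], [0, 0, 0, 0, 0, 2, 1], [0, 0, 0, 0, 0, 1, 1], [0, 0, 0, 0, 0, 0.5, 1], [0, 0, 0, 0, 0, 0.2, 1]]

```text
time_s: 45.65
position: [0.4721, -0.343, 0.0764]
tcp_rot: [[1.0, -0.0, 0.001], [-0.0, -1.0, -0.001], [0.001, 0.001, -1.0]]
force: [-0.1, 0.3, -0.9]
opening: 1.003
```

>>> send_rows:
  moves:
    - [[0, 0, 0, 0, 0, 0, -1], [0, 0, 0, 0, 0, 0, -1], [0, 0, 0, 0, 0, 0, -1], [0, 0, 0, 0, 0, 0, -1], [0, 0, 0, 0, 0, 0, -1]]

```text
time_s: 46.15
position: [0.4719, -0.3427, 0.0764]
tcp_rot: [[1.0, -0.0, 0.0], [-0.0, -1.0, -0.0], [0.0, 0.0, -1.0]]
force: [0.5, 0.9, 2.7]
opening: 0.634
```

>>> send_rows:
  moves:
    - [[0, 0, 0, 0, 0, -1, -1], [0, 0, 0, 0, 0, -3, -1], [0, 0, 0, 0, 0, -4, -1], [0, 0, 0, 0, 0, -4, -1], [0, 0, 0, 0, 0, -3.5, -1]]

```text
time_s: 46.65
position: [0.4716, -0.3425, 0.2333]
tcp_rot: [[1.0, -0.0, 0.0], [-0.0, -1.0, -0.0], [0.0, 0.0, -1.0]]
force: [-0.3, -1.0, -2.1]
opening: 0.637
```

>>> send_rows:
  moves:
    - [[0, 0, 0, 0.4, -2.5, 0, -1], [0, 0, 0, 0.7, -4.5, 0, -1], [0, 0, 0, 0.7, -4.5, 0, -1], [0, 0, 0, 0.7, -4.5, 0, -1], [0, 0, 0, 0.7, -4.5, 0, -1]]

```text
time_s: 47.15
position: [0.5034, -0.1358, 0.2314]
tcp_rot: [[1.0, -0.001, -0.0], [-0.001, -1.0, 0.0], [-0.0, -0.0, -1.0]]
force: [0.1, -0.3, -3.4]
opening: 0.637
```

>>> send_rows:
  moves:
    - [[0, 0, 0, 0.7, -4.5, 0, -1], [0, 0, 0, 0.7, -4.5, 0, -1], [0, 0, 0, 0.7, -4.5, 0, -1], [0, 0, 0, 0.3, -2.4, 0, -1], [0, 0, 0, 0.2, -1, 0, -1]]

```text
time_s: 47.65
position: [0.5292, 0.034, 0.2313]
tcp_rot: [[1.0, 0.003, -0.001], [0.003, -1.0, 0.0], [-0.001, -0.0, -1.0]]
force: [0.4, 0.1, -3.0]
opening: 0.636
```

>>> send_rows:
  moves:
    - [[0, 0, 0, 0, 0, 2, -1], [0, 0, 0, 0, 0, 4, -1], [0, 0, 0, 0, 0, 4, -1], [0, 0, 0, 0, 0, 2.2, -1], [0, 0, 0, 0, 0, 1, -1]]

```text
time_s: 48.15
position: [0.5283, 0.0305, 0.0969]
tcp_rot: [[1.0, -0.001, -0.005], [-0.001, -1.0, 0.0], [-0.005, -0.0, -1.0]]
force: [0.2, 1.2, -2.6]
opening: 0.64
```

>>> send_rows:
  moves:
    - [[0, 0, 0, 0, 0, 0.5, -1], [0, 0, 0, 0, 0, 0.2, -1], [0, 0, 0, 0, 0, 0, -1], [0, 0, 0, 0, 0, 0, -1], [0, 0, 0, 0, 0, 0, -1]]

```text
time_s: 48.65
position: [0.5306, 0.0313, 0.093]
tcp_rot: [[1.0, -0.0, 0.002], [-0.0, -1.0, -0.0], [0.002, 0.0, -1.0]]
force: [-0.6, -0.4, -2.4]
opening: 0.63
```

>>> send_rows:
  moves:
    - [[0, 0, 0, 0, 0, 0.4, -1], [0, 0, 0, 0, 0, 0.3, -1], [0, 0, 0, 0, 0, 0.15, -1], [0, 0, 0, 0, 0, 0.05, -1], [0, 0, 0, 0, 0, 0, -1]]

```text
time_s: 49.15
position: [0.5298, 0.0314, 0.0828]
tcp_rot: [[1.0, -0.0, -0.0], [-0.0, -1.0, 0.0], [-0.0, -0.0, -1.0]]
force: [-0.3, 0.6, -1.2]
opening: 0.634
```

>>> send_rows:
  moves:
    - [[0, 0, 0, 0, 0, 0.05, -1], [0, 0, 0, 0, 0, 0.05, -1], [0, 0, 0, 0, 0, 0, -1], [0, 0, 0, 0, 0, 0, -1], [0, 0, 0, 0, 0, 0, -1]]

```text
time_s: 49.65
position: [0.53, 0.0314, 0.0824]
tcp_rot: [[1.0, -0.0, 0.0], [-0.0, -1.0, -0.0], [0.0, 0.0, -1.0]]
force: [-0.1, 0.6, 2.7]
opening: 0.637
```

>>> send_rows:
  moves:
    - [[0, 0, 0, 0, 0, 0, 1], [0, 0, 0, 0, 0, 0, 1], [0, 0, 0, 0, 0, 0, 1], [0, 0, 0, 0, 0, 0, 1], [0, 0, 0, 0, 0, -1, 1]]

```text
time_s: 50.15
position: [0.5288, 0.0314, 0.0913]
tcp_rot: [[1.0, -0.0, -0.003], [-0.0, -1.0, 0.0], [-0.003, -0.0, -1.0]]
force: [-0.1, 0.2, 0.9]
opening: 0.967
```

>>> send_rows:
  moves:
    - [[0, 0, 0, 0, 0, -4, 1], [0, 0, 0, 0, 0, -5, 1], [0, 0, 0, 0, 0, -5, 1], [0, 0, 0, 0, 1, -4, 1], [0, 0, 0, 0.5, 1.5, -2, 1]]

```text
time_s: 50.65
position: [0.5359, 0.0066, 0.2972]
tcp_rot: [[1.0, 0.001, 0.007], [0.001, -1.0, -0.001], [0.007, 0.001, -1.0]]
force: [0.3, 0.1, -0.7]
opening: 0.997
```

>>> send_rows:
  moves:
    - [[0, 0, 0, 0.5, 1, 0, 1], [0, 0, 0, 0, 0, 0, 1], [0, 0, 0, 0, 0, 0, 1], [0, 0, 0, 0, 0, 0, 1], [0, 0, 0, 0, 0, 0, 1]]

```text
time_s: 51.15
position: [0.539, -0.003, 0.2906]
tcp_rot: [[1.0, 0.0, -0.003], [0.0, -1.0, 0.001], [-0.003, -0.001, -1.0]]
force: [0.0, 0.3, -0.2]
opening: 1.003
```

Run:
```python
from h import *
s=st();m=camera_model("wrist");im=capture("wrist");cv2.imwrite("pics/w11.png",im)
sc=capture("scene");cv2.imwrite("pics/w11s.png",np.vstack([im[:310],sc[90:290]]))
G=dict(red=(.591,-.053),blue=(.6334,.0418),yellow=(.530,.031))
v,u=np.mgrid[:384,:512];a=im.astype(int);sat=a.max(2)-a.min(2)
for k,g in G.items():
    uv=proj(m,(*g,.12)); q=((u-uv[0])**2+(v-uv[1])**2<14**2)&(sat<45)&(a.min(2)>70)
    n,l,ss,c=cv2.connectedComponentsWithStats(q.astype(np.uint8))
    if n>1:
        i=1+np.argmax(ss[1:,4]); w=onz(m,c[i],.12);print(k,uv,c[i],ss[i,4],w,"off mm",1000*(w[:2]-g))
print([(round(d["p"],2),np.round(d["location"],3)) for d in spot_in("scene","jar")[:1]+spot_in("scene","weight")[:1]])
```

```text
t 51.15 pos [ 0.539  -0.003   0.2906] open 1.003 F [ 0.0029  0.2776 -0.2101]
red [301.6316 130.7013] [300.6    130.9175] 315 [ 0.5908 -0.0519  0.12  ] off mm [-0.2322  1.1244]
blue [213.8916  90.0555] [212.9434  90.2965] 371 [0.6332 0.0428 0.12  ] off mm [-0.2414  1.0168]
yellow [226.7446 184.6494] [226.5948 184.5093] 269 [0.5302 0.0312 0.12  ] off mm [0.1665 0.1683]
[(0.69, array([ 0.728, -0.21 ,  0.057])), (0.79, array([0.494, 0.292, 0.104]))]
```

View pics/w11s.png

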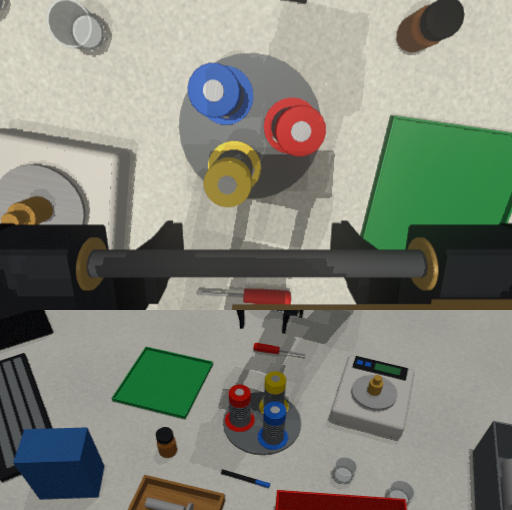

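All three cans are upright within about 1 mm of their pad centres. The weight stands on the pan (scene 375,385), the jar hasn't moved, the tray is empty, and the robot touches nothing.

```bash
python3 -c "
from h import *
print(bot.hand_in())"
```

```text
the job is handed in; nothing more can be done
None
```

The job is done in the order asked, and I handed it in at about 51 s of the 144 s allowed. The red, blue and yellow canisters went upright into the green tray. The brass weight then went onto the balance pan, and the three canisters went back onto their own pads.

Last checks:
- **Canisters:** the cap centres measured within about 1.2 mm of the pad centres, and all three stand upright.
- **Weight:** it stands upright on the pan. It was released with the tool within 1 mm of the measured pan centre, and pictures afterwards show it within a few mm of the middle.
- **Jar:** it reads (0.728, −0.210), against (0.730, −0.210) at the start, so it was not moved.
- **Tray and robot:** the tray is empty and the gripper was clear of everything, with about 0 N on the wrist.
- **Forces:** the readings at each set-down stayed under 9 N, and I let go only after feeling contact.

Two early measurements were off:
- **Red canister:** the first two-view position came out at height 0.112 m instead of 0.120 m because a shadow split its dot. I used the triangle geometry instead, and the freed red pad agreed within about 2 mm.
- **Weight and pan heights:** the weight's knob and the pan measured about 3–4 mm lower than the sizes given. Contact at set-down confirmed the given pan height.

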